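# Lid the stew pots

### The job

The three small stew pots are washed and ready to go back on the shelf: put each one's own lid on it, fully home and level on the rim, with the pots left standing where they are. Lower the lids rather than dropping them, and leave the oblong lid, the bottle and the bowl alone.

Things in the scene. Friction and masses are not known exactly. Their poses are not given: they have to be found in the camera images.
- small_pot: The small one of three open, empty stainless stew pots that differ only in size: round, outside diameter 90 mm, 48 mm tall, wall about 4 mm (clear mouth 80 mm), two small loop handles at +y and -y that stick out 20 mm just below the rim. Stands loose and upright on the work surface. Origin: centre of its underside, z up.
- medium_pot: The medium one of three open, empty stainless stew pots that differ only in size: round, outside diameter 114 mm, 57 mm tall, wall about 4 mm (clear mouth 104 mm), two small loop handles at +y and -y that stick out 20 mm just below the rim. Stands loose and upright on the work surface. Origin: centre of its underside, z up.
- large_pot: The large one of three open, empty stainless stew pots that differ only in size: round, outside diameter 138 mm, 66 mm tall, wall about 4 mm (clear mouth 128 mm), two small loop handles at +y and -y that stick out 20 mm just below the rim. Stands loose and upright on the work surface. Origin: centre of its underside, z up.
- small_lid: Round stainless lid of the small pot, rim 93 mm across, lying right way up. Origin: centre of underside. Upward from it: tapered skirt (61 to 73 mm across) to 8 mm, which fits inside the pot; rim flange 8 to 11; low dome to 17; on the axis a black knob to grip from above, head 32 mm across from 24 to 44 on a 15 mm neck. Seated, the flange lies on the pot's rim: origin 40 mm above the pot's.
- medium_lid: Round stainless lid of the medium pot, rim 117 mm across, lying right way up. Origin: centre of underside. Upward from it: tapered skirt (85 to 97 mm across) to 8 mm, which fits inside the pot; rim flange 8 to 11; low dome to 17; on the axis a black knob to grip from above, head 32 mm across from 24 to 44 on a 15 mm neck. Seated, the flange lies on the pot's rim: origin 49 mm above the pot's.
- large_lid: Round stainless lid of the large pot, rim 141 mm across, lying right way up. Origin: centre of underside. Upward from it: tapered skirt (109 to 121 mm across) to 8 mm, which fits inside the pot; rim flange 8 to 11; low dome to 17; on the axis a black knob to grip from above, head 32 mm across from 24 to 44 on a 15 mm neck. Seated, the flange lies on the pot's rim: origin 58 mm above the pot's.
- oblong_lid: An oblong stainless lid of a pan that is not here, 176 by 108 mm, 13 mm thick, with a black bow handle to 34 mm height. Belongs to none of the pots; a bystander. Origin: centre of its underside, long side along its y.
- squeeze_bottle: Bystander: white squeeze bottle with a red nozzle cap, 54 mm across, 178 mm tall, standing upright to one side, nearer the robot than the pots. Origin: centre of its underside.
- small_bowl: Bystander: small white ceramic bowl, 90 mm across, 45 mm tall, to the other side, nearer the robot. Origin: centre of its underside.
Not all that is in view belongs to the job. What is shaped like the small_lid but blue or pink is not meant.

How it is judged (in metres and radians):
At the end, for the whole second after the job is handed in: Each of the three round lids sits on the pot of its own size: centred within 6 mm, its height within 3 mm of fully seated, level within 0.05 rad; the pots upright on the counter; all released and at rest (horizontal distance between small_lid and small_pot below 0.006 m and z of small_lid in the frame of small_pot between 0.037 and 0.043 m and angle between each of small_lid, small_pot, medium_lid, medium_pot, large_lid, large_pot's own z axis and vertical below 0.05 rad and height (world z) of each of small_pot, medium_pot, large_pot below 0.005 m and linear speed of each of small_lid, small_pot, medium_lid, medium_pot, large_lid, large_pot below 0.02 m/s and horizontal distance between medium_lid and medium_pot below 0.006 m and z of medium_lid in the frame of medium_pot between 0.046 and 0.052 m and horizontal distance between large_lid and large_pot below 0.006 m and z of large_lid in the frame of large_pot between 0.055 and 0.061 m); the robot touches nothing.
It fails at once if a lid is dropped (moves at more than 0.6 m/s with no finger on it: a fall of some 2 cm) ((linear speed of small_lid above 0.6 m/s and contact force between the fingers and small_lid below 0.05 N) or (linear speed of medium_lid above 0.6 m/s and contact force between the fingers and medium_lid below 0.05 N) or (linear speed of large_lid above 0.6 m/s and contact force between the fingers and large_lid below 0.05 N)).
It fails at once if a pot is moved more than 3 cm from where it stood (distance of any of small_pot, medium_pot, large_pot from where it was at the start of the episode above 0.03 m).
It fails at once if the oblong lid is moved more than 3 cm (distance of oblong_lid from where it was at the start of the episode above 0.03 m).
It fails at once if the bottle or the small bowl is moved more than 3 cm (distance of any of squeeze_bottle, small_bowl from where it was at the start of the episode above 0.03 m).
It also fails if it takes over 96 s, if anything falls off the work surface, if the arm or the gripper's body presses on something with over 40 N, if the wrist force passes 120 N, or if a joint passes its speed limit or range.

### The arm

A 6-joint arm with a two-finger parallel gripper is mounted at the origin on the work surface. World frame = base frame: x ahead of the robot, y to its left, z up, the work surface at z = 0. Lengths are in mm, angles in degrees, forces in N, time in s.
With the tool pointing down it reaches from about 300 to 850 mm from the base axis. Payload 4.2 kg.
Tool frame: the origin (TCP) lies midway between the tips of the shut fingers; the grasp point (between the pads) lies 19 mm behind it (env.grasp_offset is the distance from the TCP to the grasp point, in mm); z points along the fingers, y is the line along which they close (so a half turn about z gives the same grasp; the last joint's range is limited). The gripper opens to 91 mm and grips with 3 to 60 N. Pads are 32 mm wide; open, the fingers measure 118 mm over their backs; the gripper's body (76 mm by 178 mm) begins 60 mm behind the grasp point.
Start: joints at [-71.276, 18.312, 89.639, -0, 72.044, -1.146], TCP at [195.441, -540.783, 213.976] pointing down, gripper open.
Joint ranges: [-177.97, 177.97], [-48.28, 115.42], [12.27, 149.76], [-77.06, 257.06], [2.81, 150.46], [-146.56, 146.56]. Speed limits (degrees/s): [147.25, 147.25, 180, 180, 180, 180].

### API

Orientations are given as [roll, pitch, yaw] about the fixed x, y, z axes, in that order (R = Rz(yaw) Ry(pitch) Rx(roll)).
In Python, from workcell import env, optics gives the robot as it stands. The module is installed in compiled form; this text tells all that it offers.
- The arm moves only by the tool send_rows, never from a script. Its argument "targets" is a list that holds one entry, the list of rows, each a list of 7 numbers: the turn, a rotation vector about the world's x, y, z scaled (see below), then the shift along the world's x, y, z scaled (see below), then the closure, from -1 (fully open) to 1 (shut). In form: [[[rx, ry, rz, x, y, z, gripper], ...]]. A call has 1 to 12 rows; each row shifts and turns the commanded pose from where the row before left it; what a row does not reach is not made up. The controller multiplies each number of a shift by 0.2 m and each number of a turn by pi/2 rad. A row lasts 1/10 s, in which the tool goes at most 50 mm and 8.59 degrees, less where a joint would pass 70% of its speed; a pose out of reach is approached as far as the arm can. A call with a number of a shift or a turn outside -1 to 1 is refused whole. A call with a gripper value outside its range is refused whole. The fingers move at their own pace and stop on an object; "grip_force" is the grip in N (left out, the last holds). Time passes only in rows, so rows that do not move let the fingers close. It gives the time, the measured TCP pose, the force, the opening and the grip force at its end, in the units of the state.
- env.state(): the state, without advancing time (a new reading comes with each control period).
- optics.grab_frame(name): name is "side" or "top" or "wrist"; returns (picture, depth): 420x560x3 uint8, red, green, blue; 420x560 float32, mm along the optical axis (not along the pixel's ray), 0 where there is no reading.
- optics.camera_info(name): a dict with "camera_matrix" (3x3 intrinsics, pixels), "R" (3x3) and "t" (3): a world point X has camera coordinates R X + t; the wrist camera has in their place "mount" (4x4, takes a point from camera to tool coordinates, whose origin is the TCP and whose axes are the flange's). Camera axes: x right, y down, z forward; pixel columns grow to the right and rows downward; lengths in mm; the calibration is good to about 2 mm. A picture is of the moment at which its call begins: read the wrist's pose just before it. camera_info takes no time and is no camera call.
- env.job_done(): hands the job in; it is judged then, once.
Trained networks look in the newest picture that a camera, given by its name, has taken for a name from the list of things; names that differ only in an ending like _2 or _b are one class to them, and where a whole thing is asked for, a point or a joint stands for the part that bears it (a point fixed in the world has none). Each returns a list of dicts, best first, with "conf" (0 to 1); they miss things now and then, are a little off and sometimes report something else, mostly with a low value. They report only what shows in the picture. A call takes as long as a camera call. They do not tell look-alikes from the thing itself.
- optics.silhouettes(camera, name): "mask" (420x560 bool, what is visible of it) and "at" ([column, row] in pixels, amid what is visible of it).
- optics.place_of(camera, name): "at" ([column, row] in pixels: a listed point, or the origin of a listed thing).
The state is a dict: "time_s": time; "qpos": joint angles; "qvel": joint speeds; "effort": joint torques, N m; "ee_pos": TCP position; "ee_rot": TCP orientation; "force": force on the tool from outside, world axes, zero at the start; "torque": the same for the moment, N m; "gripper_width": finger opening in mm; "gripper_force": force on a finger pad.
Only numpy, scipy, OpenCV 4.12 (cv2) and the standard library are available. Lean on these libraries where they do the work, as an engineer would, in place of code of your own. Each camera call takes 0.05 s, during which the arm holds its last target. There are 200 camera calls.

## Working session

There is one attempt and no reset: what is moved stays moved. The work goes in short steps, Python scripts to look and compute and a tool call to move; the robot and the scene stay as the last step left them, time stands still between calls to the robot, and variables do not carry over. Pictures are saved under pics/ and viewed, at most 14 in all, crops included, and the job is handed in when it is done.

Besides the shell and the picture viewer there is one more tool, called after ">>>" as name(argument=value, ...) on one line, values as JSON. send_rows: Moves the arm, as the interface text tells. Its arguments: {"type":"object","properties":{"targets":{"type":"array"},"grip_force":{"type":"number"}},"required":["targets"]}

```bash
mkdir -p pics
cat > h.py <<'E'
import numpy as np, cv2
from workcell import env, optics
def save(n,im): cv2.imwrite(f'pics/{n}.png',im[:,:,::-1])
def cloud(cam,d):
    c=optics.camera_info(cam);K=np.array(c["camera_matrix"]);R=np.array(c["R"]);t=np.array(c["t"])
    v,u=np.mgrid[:d.shape[0],:d.shape[1]]
    P=np.stack([(u-K[0,2])/K[0,0]*d,(v-K[1,2])/K[1,1]*d,d],-1)
    W=(P-t.ravel())@R
    W[d<=0]=np.nan
    return W
E
python3 - <<'E'
from h import *
im,d=optics.grab_frame("top");save("top0",im)
W=cloud("top",d)
np.save("W.npy",W)
for n in ["small_pot","medium_pot","large_pot","small_lid","medium_lid","large_lid","oblong_lid","squeeze_bottle","small_bowl"]:
    for r in optics.silhouettes("top",n)[:4]:
        p=W[r["mask"]];p=p[~np.isnan(p[:,0])]
        lo,hi=np.percentile(p,1,0),np.percentile(p,99,0)
        print(n,round(r["conf"],2),np.round(r["at"]),r["mask"].sum(),"mid",np.round((lo+hi)/2),"ext",np.round(hi-lo),"zmax",round(hi[2]))
im,d=optics.grab_frame("side");save("side0",im)
print(env.state())
E
```

```text
small_pot 0.96 [345. 227.] 871 mid [ 422. -142.   25.] ext [108.  89.  53.] zmax 51
medium_pot 0.89 [379. 155.] 1391 mid [ 641. -253.   30.] ext [147. 110.  61.] zmax 60
large_pot 0.78 [241. 233.] 1847 mid [415. 170.  34.] ext [133. 139.  72.] zmax 70
large_pot 0.44 [171. 267.] 466 mid [315. 364.  87.] ext [ 51.  49. 179.] zmax 176
small_lid 0.76 [106. 192.] 699 mid [536. 567.  26.] ext [86. 84. 42.] zmax 47
small_lid 0.75 [119. 250.] 670 mid [360. 532.  26.] ext [82. 86. 42.] zmax 47
medium_lid 0.58 [226. 158.] 1147 mid [637. 212.  23.] ext [109. 113.  47.] zmax 46
large_lid 0.67 [294. 147.] 1582 mid [673. -10.  26.] ext [129. 132.  41.] zmax 46
oblong_lid 0.87 [435. 198.] 1920 mid [ 509. -439.   19.] ext [106. 172.  29.] zmax 33
squeeze_bottle 0.97 [172. 264.] 445 mid [316. 363.  90.] ext [ 48.  47. 172.] zmax 176
small_bowl 0.89 [416. 253.] 707 mid [ 336. -361.   23.] ext [88. 83. 51.] zmax 48
{'time_s': 0.55, 'qpos': array([-7.12774048e+01,  1.83098291e+01,  8.96406296e+01,  1.00745158e-04,
        7.20435499e+01, -1.14472121e+00]), 'qvel': array([ 0.07428949, -0.02623797,  0.00573646,  0.00774809, -0.01253162,
        0.03935781]), 'effort': array([ 2.35598360e-03, -4.12051892e+01, -2.32093441e+01,  7.30055943e-02,
        3.80565366e-02, -1.45910496e-05]), 'ee_pos': array([ 195.42314546, -540.7751492 ,  213.98564178]), 'ee_rot': array([1.79994008e+02, 2.38728113e-05, 1.98672854e+01]), 'force': array([-0.15638879, -0.41632439, -0.13878344]), 'torque': array([ 0.02549972,  0.01123646, -0.02201997]), 'gripper_force': 0.0, 'gripper_width': 91.17198598672995}
```

View pics/top0.png

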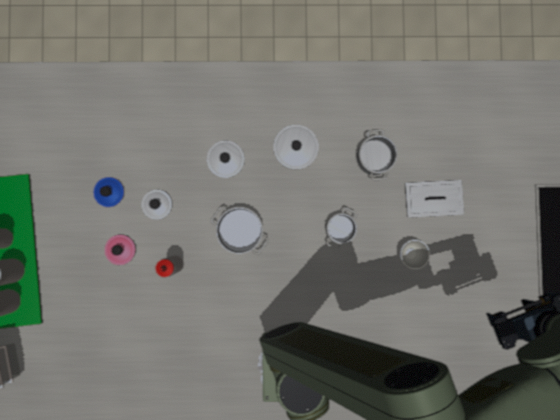

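View pics/side0.png

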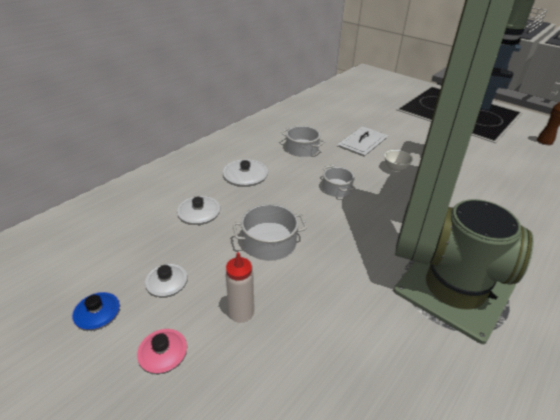

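The small lid is the plain one at px (156,204); the blue one (109,192) and the pink one (119,250) are look-alikes. The pots are at (240,229), (340,227) and (376,154), and the large and medium lids at (296,146) and (225,158).

```bash
cat >> h.py <<'E'
from scipy.optimize import least_squares
def fitc(p,r):
    f=lambda c:np.hypot(p[:,0]-c[0],p[:,1]-c[1])-r
    s=least_squares(f,[p[:,0].mean(),p[:,1].mean()],loss="soft_l1",f_scale=2)
    return np.round(s.x,1),round(float(np.median(abs(s.fun))),1),len(p)
def knob(W,c,z0=0):
    P=W.reshape(-1,3);P=P[~np.isnan(P[:,0])]
    p=P[(np.hypot(P[:,0]-c[0],P[:,1]-c[1])<35)&(P[:,2]>z0+38)&(P[:,2]<z0+55)]
    if len(p)<4: return None
    c2,r=cv2.minEnclosingCircle(p[:,:2].astype(np.float32))
    return np.round(p.mean(0),1),np.round(c2,1),round(r,1),len(p)
def rim(W,c,R,h):
    P=W.reshape(-1,3);P=P[~np.isnan(P[:,0])]
    rr=np.hypot(P[:,0]-c[0],P[:,1]-c[1])
    p=P[(rr<R+8)&(P[:,2]>h-5)&(P[:,2]<h+8)]
    return fitc(p,R-2), np.median(p[:,2])
E
python3 - <<'E'
from h import *
W=np.load("W.npy")
print(W[204,156],W[208,162])
s=W[208,162]
for n,c in dict(small=s,medium=(637,212),large=(673,-10)).items(): print(n,knob(W,c))
for n,c,R,h in (("small",(415,-142),45,48),("medium",(641,-253),57,57),("large",(415,170),69,66)): print(n,rim(W,c,R,h))
print(optics.camera_info("wrist"))
E
```

```text
[495.66665796 414.08145812  46.1232374 ] [485.37445178 404.74329685  10.93155521]
small (array([497.6, 420. ,  43.5]), array([497.3, 420.3]), 15.6, 82)
medium (array([635.9, 209.2,  43.8]), array([636.5, 208.1]), 16.4, 85)
large (array([672.7,  -8.4,  43.5]), array([672.8,  -8.4]), 16.1, 81)
small ((array([ 418. , -141.8]), 1.5, 167), np.float64(47.88669345743854))
medium ((array([ 640. , -253.9]), 1.5, 217), np.float64(56.541507698352426))
large ((array([415.1, 165. ]), 1.4, 263), np.float64(65.69874367183748))
{'camera_matrix': array([[297.59511156,   0.        , 274.53678235],
       [  0.        , 297.59511156, 209.66535269],
       [  0.        ,   0.        ,   1.        ]]), 'mount': array([[ 1.56520005e-04, -9.55756958e-01, -2.94157462e-01,
         8.38626579e+01],
       [ 9.99999328e-01,  4.87374756e-04, -1.05145017e-03,
        -6.14313156e-01],
       [ 1.14829574e-03, -2.94157100e-01,  9.55756393e-01,
        -1.71508005e+02],
       [ 0.00000000e+00,  0.00000000e+00,  0.00000000e+00,
         1.00000000e+00]])}
```

>>> send_rows(targets=[[[0, 0, 0, 0.16, 0.175, 0, -1], [0, 0, 0, 0.16, 0.175, 0, -1], [0, 0, 0, 0.16, 0.175, 0, -1], [0, 0, 0, 0.16, 0.175, 0, -1], [0, 0, 0, 0.16, 0.175, 0, -1], [0, 0, 0, 0.16, 0.175, 0, -1], [0, 0, 0, 0.16, 0.175, 0, -1], [0, 0, 0, 0.16, 0.175, 0, -1], [0, 0, 0, 0.16, 0.175, 0, -1], [0, 0, 0, 0.16, 0.175, 0, -1], [0, 0, 0, 0.16, 0.175, 0, -1], [0, 0, 0, 0.1, 0.175, 0, -1]]], grip_force=20)

```text
time_s: 1.75
ee_pos: [569.5, -119.0, 213.9]
ee_rot: [180.0, -0.1, 19.9]
force: [0.7, 0.0, 0.5]
gripper_width: 90.9
gripper_force: 0.0
```

>>> send_rows(targets=[[[0, 0, 0, 0.17, 0.185, 0, -1], [0, 0, 0, 0.17, 0.185, 0, -1], [0, 0, 0, 0.17, 0.18, -0.1, -1], [0, 0, 0, 0, 0, -0.1, -1], [0, 0, 0, 0, 0, 0, -1], [0, 0, 0, 0, 0, 0, -1]]])

```text
time_s: 2.35
ee_pos: [666.6, -13.7, 175.2]
ee_rot: [-180.0, 0.1, 19.9]
force: [-0.8, -1.0, 0.3]
gripper_width: 91.0
gripper_force: 0.0
```

```bash
cat >> h.py <<'E'
from scipy.spatial.transform import Rotation as Ro
def wcloud():
    c=optics.camera_info("wrist");K=c["camera_matrix"];M=c["mount"]
    s=env.state();im,d=optics.grab_frame("wrist")
    v,u=np.mgrid[:d.shape[0],:d.shape[1]]
    P=np.stack([(u-K[0,2])/K[0,0]*d,(v-K[1,2])/K[1,1]*d,d],-1).astype(float)
    R=Ro.from_euler("xyz",s["ee_rot"],degrees=True).as_matrix()
    W=(P@M[:3,:3].T+M[:3,3])@R.T+s["ee_pos"]
    W[d<=0]=np.nan
    print("ee",np.round(s["ee_pos"],1),np.round(s["ee_rot"],1),"t",s["time_s"])
    return im,W
E
python3 - <<'E'
from h import *
im,W=wcloud();save("w1",im)
print(knob(W,(673,-9)))
E
```

```text
ee [666.6 -13.7 175.2] [-1.80e+02  1.00e-01  1.99e+01] t 2.35
(array([674.6,  -6.3,  44.1]), array([673.7,  -6.6]), 15.8, 691)
```

View pics/w1.png

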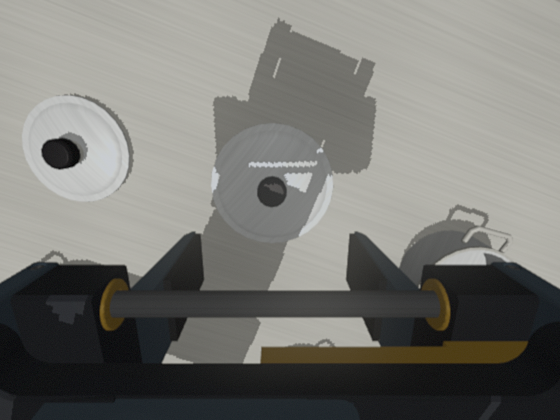

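The knob sits at px (274,190), where the cloud says it should be, and the medium lid's knob is at (60,153). Descending.

>>> send_rows(targets=[[[0, 0, 0, 0.035, 0.033, -0.15, -1], [0, 0, 0, 0, 0, -0.2, -1], [0, 0, 0, 0, 0, -0.2, -1], [0, 0, 0, 0, 0, -0.1, -1], [0, 0, 0, 0, 0, -0.1, -1], [0, 0, 0, 0, 0, 0, -1], [0, 0, 0, 0, 0, 0, -1]]])

```text
time_s: 3.1
ee_pos: [674.7, -7.7, 26.9]
ee_rot: [179.9, -0.1, 19.8]
force: [0.9, -0.3, 0.8]
gripper_width: 91.2
gripper_force: 0.0
```

>>> send_rows(targets=[[[0, 0, 0, -0.005, 0, -0.022, -1], [0, 0, 0, 0, 0, 0, 0], [0, 0, 0, 0, 0, 0, 1], [0, 0, 0, 0, 0, 0, 1], [0, 0, 0, 0, 0, 0, 1], [0, 0, 0, 0, 0, 0, 1], [0, 0, 0, 0, 0, 0, 1], [0, 0, 0, 0, 0, 0, 1]]], grip_force=30)

```text
time_s: 3.9
ee_pos: [672.9, -6.8, 20.8]
ee_rot: [180.0, 0.0, 19.9]
force: [-0.2, 0.1, -0.6]
gripper_width: 37.7
gripper_force: 0.0
```

>>> send_rows(targets=[[[0, 0, 0, 0, 0, 0, 1], [0, 0, 0, 0, 0, 0, 1], [0, 0, 0, 0, 0, 0, 1], [0, 0, 0, 0, 0, 0, 1], [0, 0, 0, 0, 0, 0.05, 1], [0, 0, 0, 0, 0, 0.1, 1], [0, 0, 0, 0, 0, 0.1, 1]]])

```text
time_s: 4.6
ee_pos: [672.2, -6.6, 71.1]
ee_rot: [-179.9, 0.1, 19.9]
force: [-0.3, -0.1, -2.0]
gripper_width: 30.7
gripper_force: 30.0
```

>>> send_rows(targets=[[[0, 0, 0, -0.1, 0.0, 0.15, 1], [0, 0, 0, -0.2, 0.05, 0.15, 1], [0, 0, 0, -0.2, 0.05, 0.1, 1], [0, 0, 0, -0.2, 0.05, 0.1, 1], [0, 0, 0, -0.2, 0.05, 0.05, 1], [0, 0, 0, -0.2, 0.05, 0, 1], [0, 0, 0, -0.08, 0.03, 0, 1], [0, 0, 0, 0, 0, 0, 1], [0, 0, 0, 0, 0, 0, 1], [0, 0, 0, 0, 0, 0, 1]]])

```text
time_s: 5.6
ee_pos: [439.2, 48.8, 180.4]
ee_rot: [180.0, -0.1, 19.9]
force: [0.2, 0.3, -2.3]
gripper_width: 30.7
gripper_force: 30.0
```

Run:
```python
from h import *
im,W=wcloud();save("w2",im)
print(rim(W,(415,165),69,66))
s=env.state();p=s["ee_pos"]
print("lid knob",knob(W,p[:2],p[2]-22), s["force"],s["gripper_width"])
```

```text
ee [439.2  48.8 180.4] [ 1.80e+02 -1.00e-01  1.99e+01] t 5.6
((array([416.4, 166.8]), 1.4, 2222), np.float64(66.27342156274865))
lid knob (array([445.2,  51.9, 203.9]), array([449.2,  53.3]), 27.1, 2892) [-0.36735026 -0.2063391  -1.71257424] 30.81809240914468
```

View pics/w2.png

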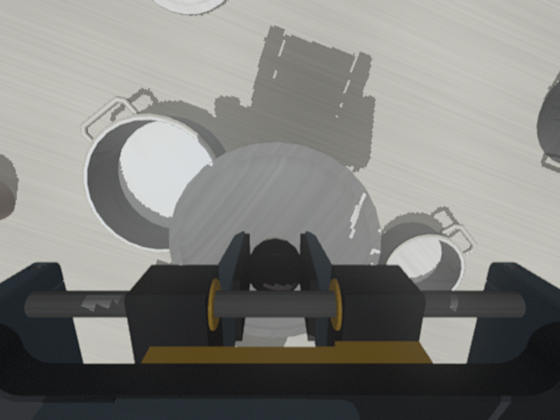

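The large pot's rim is well in view at px (150,180), and the held lid at (275,230) looks level.

```bash
cat >> h.py <<'E'
def heldlid(W,R):
    p=env.state()["ee_pos"]; z=p[2]-21+10
    P=W.reshape(-1,3);P=P[~np.isnan(P[:,0])]
    rr=np.hypot(P[:,0]-p[0],P[:,1]-p[1])
    q=P[(rr<R+12)&(rr>20)&(abs(P[:,2]-z)<9)]
    hull=cv2.convexHull(q[:,:2].astype(np.float32))[:,0]
    # far (camera side) arc of the outline; the near side is hidden by the gripper
    hull=hull[np.hypot(*(hull-p[:2]).T)>R-10]
    e=q[np.hypot(q[:,0]-p[0],q[:,1]-p[1])>R-9]
    A=np.c_[e[:,:2]-p[:2],np.ones(len(e))];k=np.linalg.lstsq(A,e[:,2],rcond=None)[0]
    print("lid circle",fitc(hull,R),"minus ee",fitc(hull,R)[0]-p[:2],"plane",np.round(k,3),"exp z",z)
E
python3 - <<'E'
from h import *
im,W=wcloud()
heldlid(W,70.5)
E
```

```text
ee [439.1  48.8 180.3] [180.   -0.   19.8] t 5.65
lid circle (array([439.2,  49.8]), 0.3, 53) minus ee [0.31645785 1.04065876] plane [-0.00000e+00  2.00000e-03  1.71274e+02] exp z 169.0873713132259
```

>>> send_rows(targets=[[[0, 0, 0, -0.04, 0.195, 0, 1], [0, 0, 0, -0.04, 0.195, -0.05, 1], [0, 0, 0, -0.035, 0.195, -0.1, 1], [0, 0, 0, 0, 0, -0.1, 1], [0, 0, 0, 0, 0, -0.1, 1], [0, 0, 0, 0, 0, 0, 1], [0, 0, 0, 0, 0, 0, 1], [0, 0, 0, 0, 0, 0, 1]]])

```text
time_s: 6.5
ee_pos: [416.0, 166.0, 111.2]
ee_rot: [180.0, -0.1, 19.8]
force: [-1.6, 0.3, -1.5]
gripper_width: 30.6
gripper_force: 30.0
```

>>> send_rows(targets=[[[0, 0, 0, 0, 0, -0.06, 1], [0, 0, 0, 0, 0, -0.04, 1], [0, 0, 0, 0, 0, -0.025, 1], [0, 0, 0, 0, 0, -0.015, 1], [0, 0, 0, 0, 0, -0.01, 1], [0, 0, 0, 0, 0, -0.01, 1], [0, 0, 0, 0, 0, 0, 1], [0, 0, 0, 0, 0, 0, 1]]])

```text
time_s: 7.3
ee_pos: [415.0, 166.1, 78.7]
ee_rot: [180.0, -0.0, 19.9]
force: [-2.3, -0.0, 1.8]
gripper_width: 30.7
gripper_force: 30.0
```

>>> send_rows(targets=[[[0, 0, 0, 0, 0, 0, 0.5], [0, 0, 0, 0, 0, 0, 0], [0, 0, 0, 0, 0, 0, -1], [0, 0, 0, 0, 0, 0, -1], [0, 0, 0, 0, 0, 0, -1], [0, 0, 0, 0, 0, 0, -1], [0, 0, 0, 0, 0, 0, -1], [0, 0, 0, 0, 0, 0, -1], [0, 0, 0, 0, 0, 0, -1], [0, 0, 0, 0, 0, 0.1, -1], [0, 0, 0, 0, 0, 0.2, -1], [0, 0, 0, 0, 0, 0.2, -1]]])

```text
time_s: 8.5
ee_pos: [414.0, 165.7, 178.9]
ee_rot: [180.0, 0.1, 19.9]
force: [0.4, 0.4, -0.5]
gripper_width: 90.9
gripper_force: 0.0
```

```bash
cat >> h.py <<'E'
def seated(W,c,R,h):
    # knob centre and height, lid flange plane
    P=W.reshape(-1,3);P=P[~np.isnan(P[:,0])]
    rr=np.hypot(P[:,0]-c[0],P[:,1]-c[1])
    e=P[(rr<R-1)&(rr>R-7)&(abs(P[:,2]-h-3)<12)]
    A=np.c_[e[:,:2]-c,np.ones(len(e))];k=np.linalg.lstsq(A,e[:,2],rcond=None)[0]
    print("knob",knob(W,c,h-8),"flange plane",np.round(k,3),"expect",h+3,len(e))
E
python3 - <<'E'
from h import *
im,W=wcloud();save("w3",im)
seated(W,np.array([416,166.5]),70.5,66)
E
```

```text
ee [414.  165.7 178.9] [1.80e+02 1.00e-01 1.99e+01] t 8.5
knob (array([416.5, 167.6, 102. ]), array([415.4, 167.2]), 15.9, 965) flange plane [-3.0000e-03  1.0000e-03  6.9663e+01] expect 69 2466
```

View pics/w3.png

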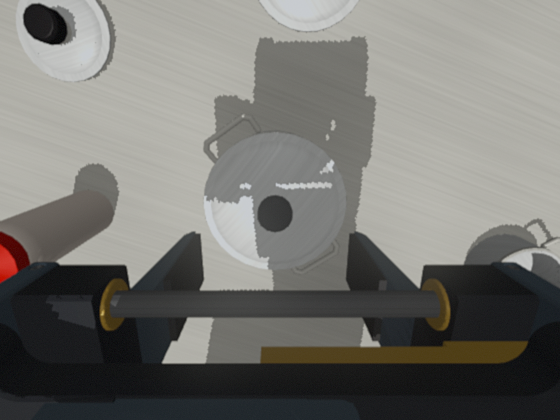

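>>> send_rows(targets=[[[0, 0, 0, 0.06, 0.2, 0, -1], [0, 0, 0, 0.07, 0.22, 0, -1], [0, 0, 0, 0.07, 0.22, 0, -1], [0, 0, 0, 0.07, 0.22, 0, -1], [0, 0, 0, 0.07, 0.22, 0, -1], [0, 0, 0, 0.07, 0.18, 0, -1], [0, 0, 0, 0, 0, 0, -1], [0, 0, 0, 0, 0, 0, -1], [0, 0, 0, 0, 0, 0, -1]]])

```text
time_s: 9.45
ee_pos: [496.2, 416.8, 178.0]
ee_rot: [180.0, 0.1, 19.8]
force: [-0.3, -0.0, -0.4]
gripper_width: 91.1
gripper_force: 0.0
```

Run:
```python
from h import *
im,W=wcloud();save("w4",im)
print(knob(W,(499,422)))
```

```text
ee [496.2 416.8 178. ] [1.80e+02 1.00e-01 1.98e+01] t 9.45
(array([499.6, 424.1,  44.1]), array([498.5, 423.9]), 15.9, 670)
```

View pics/w4.png

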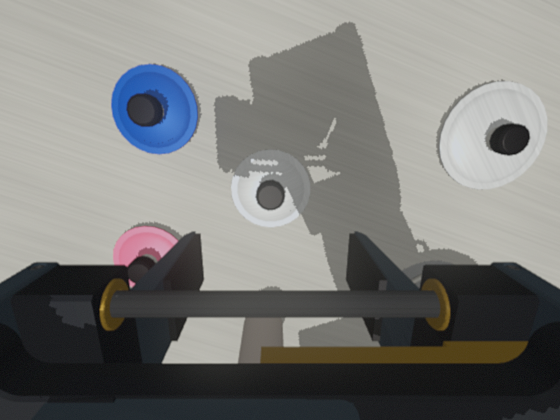

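Large lid: its knob is at (415.4,167.2) against the rim at (416.4,166.8), and it is level and home. Below the gripper is the plain small lid at px (271,195), with blue and pink to its left and well clear.

>>> send_rows(targets=[[[0, 0, 0, 0.01, 0.033, -0.15, -1], [0, 0, 0, 0, 0, -0.2, -1], [0, 0, 0, 0, 0, -0.2, -1], [0, 0, 0, 0, 0, -0.12, -1], [0, 0, 0, 0, 0, -0.08, -1], [0, 0, 0, 0, 0, -0.03, -1], [0, 0, 0, 0, 0, 0, -1], [0, 0, 0, 0, 0, 0, -1]]], grip_force=20)

```text
time_s: 10.3
ee_pos: [499.4, 424.6, 23.6]
ee_rot: [-180.0, -0.1, 19.8]
force: [-0.8, -0.3, -0.7]
gripper_width: 90.9
gripper_force: 0.0
```

>>> send_rows(targets=[[[0, 0, 0, -0.004, -0.004, -0.012, -1], [0, 0, 0, 0, 0, 0, 0], [0, 0, 0, 0, 0, 0, 1], [0, 0, 0, 0, 0, 0, 1], [0, 0, 0, 0, 0, 0, 1], [0, 0, 0, 0, 0, 0, 1], [0, 0, 0, 0, 0, 0, 1], [0, 0, 0, 0, 0, 0, 1], [0, 0, 0, 0, 0, 0, 1], [0, 0, 0, 0, 0, 0, 1], [0, 0, 0, 0, 0, 0, 1], [0, 0, 0, 0, 0, 0, 1]]], grip_force=30)

```text
time_s: 11.5
ee_pos: [497.9, 423.6, 19.8]
ee_rot: [180.0, 0.0, 19.9]
force: [0.3, -0.6, 0.9]
gripper_width: 30.8
gripper_force: 30.0
```

>>> send_rows(targets=[[[0, 0, 0, 0, 0, 0.1, 1], [0, 0, 0, 0, 0, 0.2, 1], [0, 0, 0, 0, 0, 0.2, 1], [0, 0, 0, 0, -0.05, 0.2, 1], [0, 0, 0, -0.03, -0.22, 0.08, 1], [0, 0, 0, -0.03, -0.22, 0, 1], [0, 0, 0, -0.03, -0.22, 0, 1], [0, 0, 0, -0.03, -0.22, 0, 1], [0, 0, 0, -0.03, -0.22, 0, 1], [0, 0, 0, -0.03, -0.22, 0, 1], [0, 0, 0, -0.03, -0.22, 0, 1], [0, 0, 0, -0.03, -0.22, 0, 1]]])

```text
time_s: 12.7
ee_pos: [449.2, 60.2, 175.8]
ee_rot: [180.0, -0.0, 19.9]
force: [0.8, -1.1, -2.4]
gripper_width: 30.7
gripper_force: 30.0
```

>>> send_rows(targets=[[[0, 0, 0, -0.03, -0.22, 0, 1], [0, 0, 0, -0.03, -0.18, 0, 1], [0, 0, 0, 0, -0.05, 0, 1], [0, 0, 0, 0, 0, 0, 1], [0, 0, 0, 0, 0, 0, 1], [0, 0, 0, 0, 0, 0, 1]]])

```text
time_s: 13.3
ee_pos: [438.1, -27.1, 175.8]
ee_rot: [-180.0, -0.0, 20.0]
force: [-0.8, -0.4, -2.5]
gripper_width: 30.8
gripper_force: 30.0
```

Run:
```python
from h import *
im,W=wcloud();save("w5",im)
print(rim(W,(419,-140),45,48))
heldlid(W,46.5)
```

```text
ee [438.1 -27.1 175.8] [-180.   -0.   20.] t 13.3
((array([ 419.4, -138.8]), 1.5, 640), np.float64(48.0853061193444))
lid circle (array([438.1, -26.3]), 0.1, 46) minus ee [-0.01806228  0.77545195] plane [-3.00000e-03  2.00000e-03  1.67825e+02] exp z 164.78076197781553
```

View pics/w5.png

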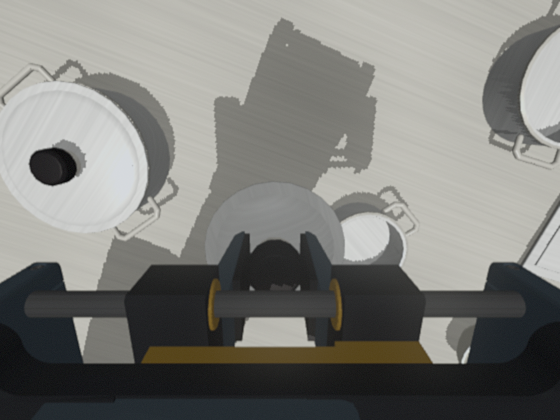

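The small pot at px (365,240) is partly hidden by the lid, but its rim fit agrees with the top view corrected by the wrist-to-top offset, so I use (419.3,-139.4).

>>> send_rows(targets=[[[0, 0, 0, -0.03, -0.19, 0, 1], [0, 0, 0, -0.034, -0.19, -0.05, 1], [0, 0, 0, -0.03, -0.185, -0.1, 1], [0, 0, 0, 0, 0, -0.1, 1], [0, 0, 0, 0, 0, -0.1, 1], [0, 0, 0, 0, 0, -0.05, 1], [0, 0, 0, 0, 0, 0, 1], [0, 0, 0, 0, 0, 0, 1], [0, 0, 0, 0, 0, 0, 1]]])

```text
time_s: 14.25
ee_pos: [420.1, -141.1, 96.8]
ee_rot: [179.9, -0.1, 19.9]
force: [0.5, 1.0, -0.8]
gripper_width: 30.7
gripper_force: 30.0
```

>>> send_rows(targets=[[[0, 0, 0, -0.001, 0.002, -0.06, 1], [0, 0, 0, 0, 0, -0.05, 1], [0, 0, 0, 0, 0, -0.035, 1], [0, 0, 0, 0, 0, -0.015, 1], [0, 0, 0, 0, 0, -0.01, 1], [0, 0, 0, 0, 0, -0.01, 1], [0, 0, 0, 0, 0, 0, 1], [0, 0, 0, 0, 0, 0, 1]]])

```text
time_s: 15.05
ee_pos: [419.0, -140.9, 60.0]
ee_rot: [180.0, -0.0, 19.9]
force: [0.3, -0.8, -1.6]
gripper_width: 30.8
gripper_force: 30.0
```

Not yet bearing, so I lower in small steps.

>>> send_rows(targets=[[[0, 0, 0, 0, 0, -0.004, 1], [0, 0, 0, 0, 0, -0.004, 1], [0, 0, 0, 0, 0, 0, 1], [0, 0, 0, 0, 0, 0, 1]]])

```text
time_s: 15.45
ee_pos: [419.2, -140.9, 59.7]
ee_rot: [180.0, -0.0, 19.9]
force: [-3.0, 0.1, 10.9]
gripper_width: 30.8
gripper_force: 30.0
```

Now it bears with 11 N at the seated height. Releasing.

>>> send_rows(targets=[[[0, 0, 0, 0, 0, 0.002, 0.5], [0, 0, 0, 0, 0, 0, 0], [0, 0, 0, 0, 0, 0, -1], [0, 0, 0, 0, 0, 0, -1], [0, 0, 0, 0, 0, 0, -1], [0, 0, 0, 0, 0, 0, -1], [0, 0, 0, 0, 0, 0, -1], [0, 0, 0, 0, 0, 0, -1], [0, 0, 0, 0, 0, 0, -1], [0, 0, 0, 0, 0, 0.15, -1], [0, 0, 0, 0, 0, 0.2, -1], [0, 0, 0, 0, 0, 0.25, -1]]])

```text
time_s: 16.65
ee_pos: [417.6, -140.4, 178.8]
ee_rot: [-179.9, 0.2, 19.9]
force: [1.4, -0.5, -0.3]
gripper_width: 91.6
gripper_force: 0.0
```

Run:
```python
from h import *
im,W=wcloud();save("w6",im)
seated(W,np.array([419.2,-139.6]),46.5,48)
```

```text
ee [ 417.6 -140.4  178.8] [-179.9    0.2   19.9] t 16.65
knob (array([ 420.5, -139.5,   84.1]), array([ 419.1, -139.7]), 15.9, 850) flange plane [-1.0000e-03  1.0000e-03  5.1723e+01] expect 51 1427
```

View pics/w6.png

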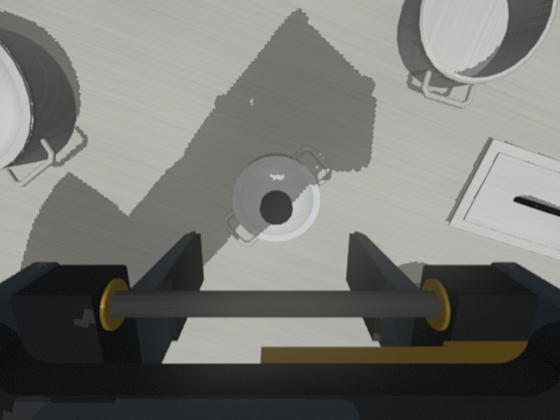

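Small lid is home at px (276,208), level and centred. Next is the medium lid.

>>> send_rows(targets=[[[0, 0, 0, 0.11, 0.175, 0, -1], [0, 0, 0, 0.11, 0.175, 0, -1], [0, 0, 0, 0.11, 0.175, 0, -1], [0, 0, 0, 0.11, 0.175, 0, -1], [0, 0, 0, 0.11, 0.175, 0, -1], [0, 0, 0, 0.11, 0.175, 0, -1], [0, 0, 0, 0.11, 0.175, 0, -1], [0, 0, 0, 0.11, 0.175, 0, -1], [0, 0, 0, 0.11, 0.175, 0, -1], [0, 0, 0, 0.11, 0.175, 0, -1], [0, 0, 0, 0, 0, 0, -1], [0, 0, 0, 0, 0, 0, -1]]])

```text
time_s: 17.9
ee_pos: [638.7, 209.7, 177.5]
ee_rot: [180.0, 0.1, 20.0]
force: [0.4, -0.9, -0.6]
gripper_width: 91.2
gripper_force: 0.0
```

Run:
```python
from h import *
im,W=wcloud()
print(knob(W,(637.5,210)))
```

```text
ee [638.7 209.7 177.5] [1.8e+02 1.0e-01 2.0e+01] t 17.9
(array([638.4, 212.4,  44.1]), array([637.4, 211.9]), 15.9, 666)
```

>>> send_rows(targets=[[[0, 0, 0, -0.007, 0.008, -0.15, -1], [0, 0, 0, 0, 0, -0.2, -1], [0, 0, 0, 0, 0, -0.2, -1], [0, 0, 0, 0, 0, -0.12, -1], [0, 0, 0, 0, 0, -0.08, -1], [0, 0, 0, 0, 0, -0.025, -1], [0, 0, 0, 0, 0, 0, -1], [0, 0, 0, 0, 0, 0, -1]]])

```text
time_s: 18.75
ee_pos: [638.2, 210.4, 25.1]
ee_rot: [180.0, -0.1, 19.8]
force: [-0.5, -0.3, -0.7]
gripper_width: 91.6
gripper_force: 0.0
```

>>> send_rows(targets=[[[0, 0, 0, -0.004, 0.003, -0.017, -1], [0, 0, 0, 0, 0, 0, 0], [0, 0, 0, 0, 0, 0, 1], [0, 0, 0, 0, 0, 0, 1], [0, 0, 0, 0, 0, 0, 1], [0, 0, 0, 0, 0, 0, 1], [0, 0, 0, 0, 0, 0, 1], [0, 0, 0, 0, 0, 0, 1], [0, 0, 0, 0, 0, 0, 1], [0, 0, 0, 0, 0, 0, 1], [0, 0, 0, 0, 0, 0, 1], [0, 0, 0, 0, 0, 0, 1]]], grip_force=30)

```text
time_s: 19.95
ee_pos: [636.8, 211.3, 20.3]
ee_rot: [180.0, -0.0, 19.9]
force: [0.8, 0.3, 0.0]
gripper_width: 30.8
gripper_force: 30.0
```

>>> send_rows(targets=[[[0, 0, 0, 0, 0, 0.1, 1], [0, 0, 0, 0, 0, 0.2, 1], [0, 0, 0, 0, 0, 0.2, 1], [0, 0, 0, 0, -0.1, 0.2, 1], [0, 0, 0, -0.03, -0.2, 0.1, 1], [0, 0, 0, -0.03, -0.22, 0, 1], [0, 0, 0, -0.03, -0.22, 0, 1], [0, 0, 0, -0.03, -0.22, 0, 1], [0, 0, 0, -0.03, -0.22, 0, 1], [0, 0, 0, 0, -0.22, 0, 1], [0, 0, 0, 0, -0.2, 0, 1], [0, 0, 0, 0, -0.1, 0, 1]]])

```text
time_s: 21.15
ee_pos: [606.0, -131.9, 179.8]
ee_rot: [180.0, 0.1, 19.7]
force: [-0.8, -0.0, -2.3]
gripper_width: 30.7
gripper_force: 30.0
```

>>> send_rows(targets=[[[0, 0, 0, 0, 0, 0, 1], [0, 0, 0, 0, 0, 0, 1], [0, 0, 0, 0, 0, 0, 1]]])

```text
time_s: 21.45
ee_pos: [606.5, -127.4, 180.0]
ee_rot: [-179.9, 0.0, 19.9]
force: [0.2, 0.3, -2.3]
gripper_width: 31.0
gripper_force: 30.0
```

Run:
```python
from h import *
im,W=wcloud()
print(rim(W,(641,-252),57,57))
heldlid(W,58.5)
```

```text
ee [ 606.5 -127.4  180. ] [-179.9    0.    19.9] t 21.45
((array([ 641.2, -251.1]), 1.4, 1792), np.float64(56.96927596342676))
lid circle (array([ 606.8, -126.4]), 0.2, 64) minus ee [0.14320854 0.91822433] plane [-1.0000e-03  3.0000e-03  1.7153e+02] exp z 169.11873706031943
```

>>> send_rows(targets=[[[0, 0, 0, 0.043, -0.156, 0, 1], [0, 0, 0, 0.043, -0.156, -0.03, 1], [0, 0, 0, 0.043, -0.156, -0.08, 1], [0, 0, 0, 0.043, -0.155, -0.1, 1], [0, 0, 0, 0, 0, -0.1, 1], [0, 0, 0, 0, 0, -0.07, 1], [0, 0, 0, 0, 0, 0, 1], [0, 0, 0, 0, 0, 0, 1], [0, 0, 0, 0, 0, 0, 1]]])

```text
time_s: 22.4
ee_pos: [642.1, -252.6, 105.9]
ee_rot: [179.9, -0.1, 19.9]
force: [0.5, -0.7, -2.1]
gripper_width: 30.8
gripper_force: 30.0
```

>>> send_rows(targets=[[[0, 0, 0, -0.003, 0.001, -0.06, 1], [0, 0, 0, 0, 0, -0.05, 1], [0, 0, 0, 0, 0, -0.035, 1], [0, 0, 0, 0, 0, -0.015, 1], [0, 0, 0, 0, 0, -0.01, 1], [0, 0, 0, 0, 0, -0.01, 1], [0, 0, 0, 0, 0, 0, 1], [0, 0, 0, 0, 0, 0, 1]]])

```text
time_s: 23.2
ee_pos: [640.5, -253.1, 69.2]
ee_rot: [180.0, -0.0, 19.9]
force: [-2.4, 0.5, 3.9]
gripper_width: 31.1
gripper_force: 30.0
```

Bearing on the rim at the seated height. Releasing.

>>> send_rows(targets=[[[0, 0, 0, 0, 0, 0, 0.5], [0, 0, 0, 0, 0, 0, 0], [0, 0, 0, 0, 0, 0, -1], [0, 0, 0, 0, 0, 0, -1], [0, 0, 0, 0, 0, 0, -1], [0, 0, 0, 0, 0, 0, -1], [0, 0, 0, 0, 0, 0, -1], [0, 0, 0, 0, 0, 0, -1], [0, 0, 0, 0, 0, 0, -1], [0, 0, 0, 0, 0, 0.15, -1], [0, 0, 0, 0, 0, 0.2, -1], [0, 0, 0, 0, 0, 0.2, -1]]])

```text
time_s: 24.4
ee_pos: [640.1, -252.9, 179.0]
ee_rot: [-180.0, 0.1, 19.9]
force: [-0.2, 0.9, -0.2]
gripper_width: 91.2
gripper_force: 0.0
```

Run:
```python
from h import *
im,W=wcloud();save("w7",im)
seated(W,np.array([641,-251.5]),58.5,57)
im,d=optics.grab_frame("top");W=cloud("top",d)
for c,R,h in (((418,-141.5),46.5,48),((640,-253.5),58.5,57),((415,165),70.5,66)): seated(W,np.array(c),R,h)
im,d=optics.grab_frame("side");save("side1",im)
```

```text
ee [ 640.1 -252.9  179. ] [-1.80e+02  1.00e-01  1.99e+01] t 24.4
knob (array([ 642.2, -251.4,   93.1]), array([ 640.8, -251.9]), 16.0, 899) flange plane [-1.0000e-03  1.0000e-03  6.0706e+01] expect 60 1934
knob (array([ 418.7, -141.4,   83.7]), array([ 418.7, -141.9]), 15.5, 91) flange plane [-3.000e-03 -9.000e-03  5.065e+01] expect 51 185
knob None flange plane [ 3.3000e-02 -3.8000e-02  6.1514e+01] expect 60 105
knob (array([414.4, 164.3, 101.9]), array([414.8, 164.3]), 15.3, 89) flange plane [-6.0000e-03 -1.0000e-03  6.9066e+01] expect 69 290
```

View pics/w7.png

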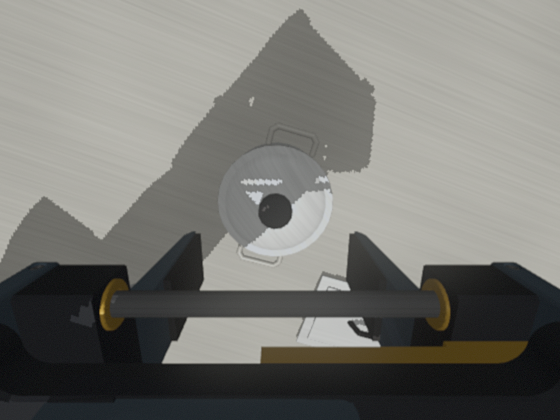

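View pics/side1.png

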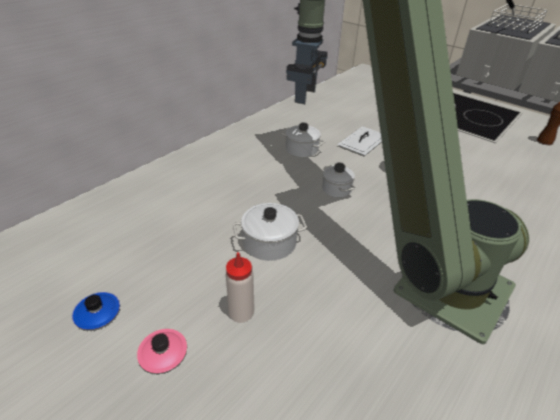

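All three lids are on and level (side view: large (270,215), small (340,170), medium (303,130)). The bystanders are undisturbed and the gripper is clear. The top camera's medium reading was only blocked by the arm; the wrist view confirms that lid.

```bash
python3 -c "
from workcell import env
print(env.job_done())"
```

```text
the job is handed in; nothing more can be done
None
```

All three lids are seated on their own pots, measured level and centred within about 1 mm. The gripper was clear of everything, and I handed the job in at about 25 s of the 96 s allowed; no verdict came back.

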